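Reset the tripped switch of a desktop shredder

TASK

The desktop shredder has tripped. Press the orange roller of the switch lever in its open service well down just until the lever clicks over and stays down by itself, without pressing it any farther (overtravel breaks the switch). Then slide the grey service cover fully shut over the well, and leave the mug, the tape roll and the matchbox where they are.

Things in the scene. Friction and masses are not known exactly. Their poses are not given: they have to be found in the camera images.
- shredder: White desktop paper shredder, fixed, 190 (x) x 270 (y) x 110 mm. Origin at the centre of its underside on the desk; x points away from its vented front, y to its left, z up. Flat deck at z = 110 mm; a grey feed slit at x = +47 to +77 mm stands 5 mm above it. Open service well: x = -75 to +9 mm, y = +23 to +107 mm, floor at z = 24 mm. Two 5 mm wide cover rails beside it stand 7 mm above the deck.
- well_mouth (a point): Point straight above the switch's roller, level with the deck (shredder x = -10, y = +65, z = 110 mm). Below it is the orange roller (12 mm diameter, 9 mm wide, axle along y) on a steel lever hinged 40 mm to its -x. The height of the switch is set in a slot and NOT known: the top of the free roller lies anywhere from 10 to 34 mm below this point and has to be found by touch.
- switch_lever (a joint): Angle, rad. 0 = tripped, up; grows as the roller goes down (0.1 rad = 4 mm at the roller). Resistance rises to about 4 N at 0.10 rad (4 mm down), then falls; at about 0.19 (8 mm) the lever snaps on by itself to about 0.25 (10 mm) and stays: the force on the finger vanishes. Let go sooner, it springs back. Beyond 0.25 it gives again at about 2 N; beyond 0.30 rad (12.5 mm) it breaks.
- service_cover (a joint): Opening of the sliding service cover, m: 0 = fully shut over the well, up to 0.105 = open. It slides along the shredder's y (opens to -y, shuts to +y), stays where it is left (friction about 1.5 N) and meets a stop when shut.
- cover_ridge (a point): Centre of the top edge of the black push ridge in the middle of the grey service cover (108 x 94 x 4 mm, on the deck; its top is 114.5 mm above the desk). The ridge is 60 mm long along the shredder's x, 10 mm thick in y and stands 15 mm above the cover: its top is 129.5 mm above the desk.
- mug: White mug with coloured stripes, 85 mm wide, 98 mm tall, loose; origin at the centre of its underside. Bystander.
- tape: Roll of brown tape, 96 mm across, 48 mm tall, loose; origin at the centre of its underside. Bystander.
- matches: Small red matchbox, 36 x 54 x 16 mm, loose; origin at the centre of its underside. Bystander.

How it is judged (in metres and radians):
On the way, in this order (a step that is already met when the one before it is completed fails the run):
1. the switch lever has clicked over (above 0.22 rad) while the cover is open (more than 60 mm) (value of joint switch_lever above 0.22 rad and value of joint service_cover above 0.06 m), for 0.2 s.
2. the service cover is shut (within 4 mm) (value of joint service_cover below 0.004 m), for 0.2 s.
At the end, for the whole second after the job is handed in: The switch lever stays clicked over by itself (0.22 to 0.30 rad), and the service cover is fully shut (within 4 mm) (value of joint switch_lever between 0.22 and 0.3 rad and value of joint service_cover below 0.004 m); the robot touches nothing.
It fails at once if the switch lever is pressed into overtravel (beyond 0.30 rad) (value of joint switch_lever above 0.3 rad).
It fails at once if the mug, the tape roll or the matchbox is moved more than 30 mm (distance of any of mug, tape, matches from where it was at the start of the episode above 0.03 m).
It also fails if it takes over 45 s, if anything falls off the work surface, if the arm or the gripper's body presses on something with over 40 N, if the wrist force passes 120 N, or if a joint passes its speed limit or range.

ROBOT

A 6-joint arm with a two-finger parallel gripper is mounted at the origin on the work surface; the furniture and walls round the work are solid. World frame = base frame: x ahead of the robot, y to its left, z up, the work surface at z = 0. Lengths are in m, angles in degrees, forces in N, time in s.
With the tool pointing down it reaches from about 0.4 to 0.825 m from the base axis. Payload 7 kg.
Tool frame: the origin (TCP) lies midway between the tips of the shut fingers; the grasp point (between the pads) lies 19 mm behind it (ctrl.hold_point_z is the distance from the TCP to the grasp point, in m); z points along the fingers, y is the line along which they close (so a half turn about z gives the same grasp; the last joint's range is limited). The gripper opens to 88 mm and grips with 3 to 60 N. Pads are 19 mm wide; open, the fingers measure 130 mm over their backs; the gripper's body (78 mm by 193 mm) begins 47 mm behind the grasp point.
Start: joints at [-28.814, 20.546, 0.682, 0, -70.136, -16.507], TCP at [0.475, -0.48, 0.227] pointing down, gripper open.
Joint ranges: [-176.03, 176.03], [-82.01, 121.73], [-58.28, 71.71], [-173.87, 95.51], [-174.79, -0.11], [-173.66, 173.66]. Speed limits (degrees/s): [136.94, 136.94, 172.46, 180, 180, 180].

INTERFACE

Orientations are given as [roll, pitch, yaw] about the fixed x, y, z axes, in that order (R = Rz(yaw) Ry(pitch) Rx(roll)).
In Python, from plant import ctrl gives the robot as it stands.
- The arm moves only by the tool apply_moves, never from a script. Its argument "deltas" is a list of rows, each an object with "fingers": the finger opening in mm, from 0 to 87.6; "delta_pos": the shift along the tool's x, y, z in mm, a list of three; "angular": the turn, a rotation vector about the tool's x, y, z in degrees, a list of three. A call has 1 to 10 rows; each row is the pose to reach, as a shift and turn from the pose commanded when the call began, along the tool's axes at that moment; what a row does not reach only later rows make up. A row lasts 1/10 s, in which the tool goes at most 50 mm and 8.59 degrees, less where a joint would pass 70% of its speed; a pose out of reach is approached as far as the arm can. A call with a gripper value outside its range is refused whole. The fingers move at their own pace and stop on an object; the grip force is fixed at half the most. Time passes only in rows, so rows that repeat a pose let the fingers close. It gives the time, the measured TCP pose, the force, the opening and the grip force at its end, in the units of the state.
- ctrl.get_obs(): the state, without advancing time (a new reading comes with each control period).
- ctrl.snapshot(name): name is "scene" or "top"; returns the picture (420x560x3 uint8, red, green, blue); there is no depth.
- ctrl.camera_params(name): a dict with "fx", "fy", "cx", "cy" (pixels), "dist_coeffs" ([k1, k2, p1, p2, k3] as OpenCV has them; the pictures are not rectified), "cam_to_world" (4x4, takes a point from camera to world coordinates). Camera axes: x right, y up, looking along -z (the intrinsics and any distortion apply to the point x, -y, -z); pixel columns grow to the right and rows downward; lengths in m; the calibration is good to about 2 mm. A picture is of the moment at which its call begins. camera_params takes no time and is no camera call.
- ctrl.close_job(): hands the job in; it is judged then, once.
The state is a dict: "clock": time; "joint_pos": joint angles; "qvel": joint speeds; "tau": joint torques, N m; "tool_pos": TCP position; "orientation": TCP orientation; "force": force on the tool from outside, world axes, zero at the start; "moment": the same for the moment, N m; "opening": finger opening in m; "gripper_force": force on a finger pad.
Only numpy, scipy, OpenCV 4.12 (cv2) and the standard library are available. Lean on these libraries where they do the work, as an engineer would, in place of code of your own. Each camera call takes 0.05 s, during which the arm holds its last target. There are 200 camera calls.

## Working session

There is one attempt and no reset: what is moved stays moved. The work goes in short steps, Python scripts to look and compute and a tool call to move; the robot and the scene stay as the last step left them, time stands still between calls to the robot, and variables do not carry over. Pictures are saved under pics/ and viewed, at most 10 in all, crops included, and the job is handed in when it is done.

Besides the shell and the picture viewer there is one more tool, called after "Call:" as name(argument=value, ...), one argument or row to a line, values as JSON. apply_moves: Moves the arm, as the interface text tells. Its arguments: {"type":"object","properties":{"deltas":{"type":"array"}},"required":["deltas"]}

```bash
mkdir -p pics; python3 - <<'E'
from plant import ctrl
import cv2,numpy as np
for n in("scene","top"):
    cv2.imwrite(f"pics/{n}0.png",ctrl.snapshot(n)[:,:,::-1])
    p=ctrl.camera_params(n);print(n,{k:np.round(v,4).tolist() for k,v in p.items()})
o=ctrl.get_obs();print(o)
E
```

```text
scene {'fx': 511.9163, 'fy': 511.9163, 'cx': 289.9724, 'cy': 214.5449, 'dist_coeffs': [-0.1815, 0.0, 0.0, 0.0, 0.0], 'cam_to_world': [[-0.2091, 0.6553, -0.7259, -0.2632], [-0.9778, -0.1511, 0.1453, 0.1795], [-0.0145, 0.7401, 0.6723, 0.8525], [0.0, 0.0, 0.0, 1.0]]}
top {'fx': 402.1449, 'fy': 402.1449, 'cx': 278.9727, 'cy': 208.3968, 'dist_coeffs': [-0.0729, 0.0, 0.0, 0.0, 0.0], 'cam_to_world': [[0.0156, 0.9878, -0.1549, 0.3995], [-0.9999, 0.0143, -0.0093, -0.0063], [-0.007, 0.155, 0.9879, 0.9815], [0.0, 0.0, 0.0, 1.0]]}
{'clock': 0.1, 'joint_pos': array([-2.88143661e+01,  2.05861216e+01,  6.38391371e-01, -1.63651782e-02,
       -7.01348689e+01, -1.65077627e+01]), 'qvel': array([-1.06708346e-04, -1.26812202e-02,  1.35139871e-01, -3.14783742e-02,
        8.43693005e-02,  4.88470626e-03]), 'tau': array([-2.99556805e-04, -5.84163201e+01,  2.93751669e+01,  7.01547951e+00,
        1.01460930e-02, -1.23997316e-05]), 'tool_pos': array([ 0.474283  , -0.47968158,  0.22572954]), 'orientation': array([ 1.79916434e+02, -8.72110158e-03, -1.35327694e+02]), 'force': array([-0.01107055, -0.30190943, -0.00597912]), 'moment': array([-0.01869582, -0.04801479,  0.00181053]), 'gripper_force': 0.0, 'opening': 0.08740305125498939}
```

View pics/scene0.png

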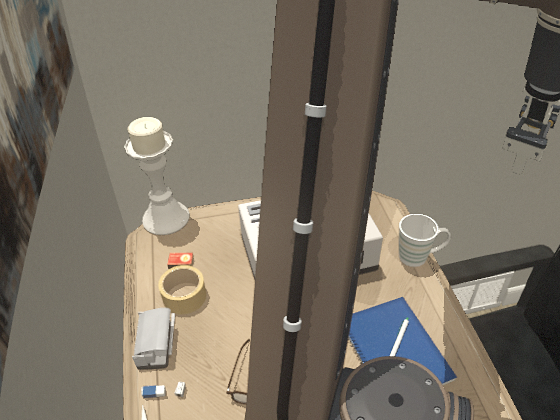

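View pics/top0.png

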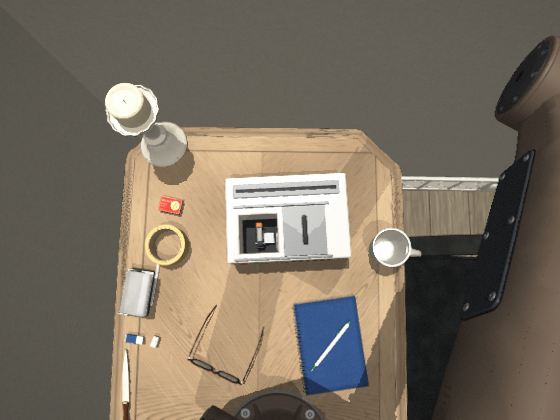

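The scene view has the shredder hidden behind the arm. The top view shows the shredder around (287,217), with the orange roller near (259,225), the black ridge near (305,229), the mug at (392,248), the tape at (165,245) and the matchbox at (171,205). I'll measure from the top view.

```bash
cat > h.py <<'E'
from plant import ctrl
import cv2,numpy as np
P=ctrl.camera_params("top");K=np.array([[P["fx"],0,P["cx"]],[0,P["fy"],P["cy"]],[0,0,1]]);D=np.array(P["dist_coeffs"]);T=np.array(P["cam_to_world"])
def ray(px,z):
    n=cv2.undistortPoints(np.array(px,float).reshape(-1,1,2),K,D)[:,0]
    d=np.c_[n[:,0],-n[:,1],-np.ones(len(n))]@T[:3,:3].T
    return T[:3,3]+d*((z-T[2,3])/d[:,2])[:,None]
E
python3 - <<'E'
from h import *
im=cv2.imread("pics/top0.png");hsv=cv2.cvtColor(im,cv2.COLOR_BGR2HSV)
H,S,V=cv2.split(hsv)
roi=np.zeros_like(H);roi[165:275,215:360]=1
w=((S<50)&(V>90)&(roi>0)).astype(np.uint8)
w=cv2.morphologyEx(w,cv2.MORPH_OPEN,np.ones((3,3)))
c=max(cv2.findContours(w,0,1)[0],key=cv2.contourArea)
r=cv2.minAreaRect(ray(c[:,0],.11)[:,:2].astype(np.float32)*1000);print("deck rect",r,cv2.boxPoints(r).tolist())
o=((H>5)&(H<18)&(S>150)&(V>120));o[:215]=0;o[:,:250]=0;o[250:]=0;o[:,275:]=0
ys,xs=np.nonzero(o);print("orange",len(xs),xs.min(),xs.max(),ys.min(),ys.max(),ray([[xs.mean(),ys.mean()]],.09))
b=(V<60);b[:207]=0;b[250:]=0;b[:,:292]=0;b[:,318:]=0
ys,xs=np.nonzero(b);print("ridge",len(xs),xs.min(),xs.max(),ys.min(),ys.max(),ray([[xs.mean(),ys.mean()]],.1295))
print(cv2.minAreaRect(ray(np.c_[xs,ys],.1295)[:,:2].astype(np.float32)*1000))
cv2.imwrite("pics/c.png",cv2.resize(im[165:275,215:360],None,fx=5,fy=5,interpolation=2))
E
```

```text
deck rect ((516.585205078125, -15.655548095703125), (190.0481719970703, 268.5082702636719), 3.591139316558838) [[413.3385314941406, 112.3830337524414], [430.1568908691406, -155.5980224609375], [619.8319091796875, -143.69412231445312], [603.0135498046875, 124.28692626953125]]
orange 11 257 259 223 226 [[0.50229252 0.04814436 0.09      ]]
ridge 18 304 307 225 243 [[ 0.47470521 -0.05677233  0.1295    ]]
((478.8767395019531, -55.458683013916016), (38.37544250488281, 6.354123115539551), 0.31856077909469604)
```

View pics/c.png

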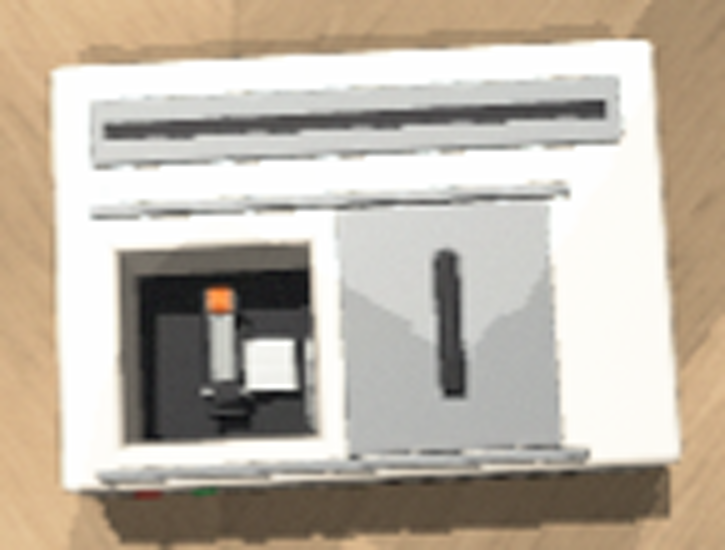

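The measured deck is 190 x 268.5 mm, which matches the model. The yaw is about 3.6°. The roller is predicted at (502.6, 48.6) and seen at (502.3, 48.1), so the pose holds. In the crop the ridge is around (450,323).

Next I'll work out the move to above the roller, with finger y along shredder y and a 6 mm offset so one pad does the pressing.

```bash
cat >> h.py <<'E'
from scipy.spatial.transform import Rotation as Ro
a=np.deg2rad(3.59);X=np.array([np.cos(a),np.sin(a)]);Y=np.array([-np.sin(a),np.cos(a)]);C=np.array([.5166,-.0157])
def w(x,y,z): return np.r_[C+(x*X+y*Y)/1000,z/1000]
def go(x,y,z):
    o=ctrl.get_obs();R=Ro.from_euler("xyz",o["orientation"],degrees=True);G=Ro.from_euler("xyz",[180,0,3.59-180],degrees=True)
    p=o["tool_pos"]-np.r_[C,0];print("local",np.round([p[:2]@X*1e3,p[:2]@Y*1e3,p[2]*1e3],1),"F",np.round(o["force"],2),"t",o["clock"])
    print("delta mm",np.round(R.inv().apply(w(x,y,z)-o["tool_pos"])*1000,1),"rot",np.round((R.inv()*G).as_rotvec(degrees=True),1))
E
python3 -c "
from h import *
go(-9,71,200)
print(ray([[305,229.5]],.1295), w(-33,-40,129.5))"
```

```text
local [ -71.3 -460.4  225.7] F [-0.01 -0.3  -0.01] t 0.1
delta mm [-396.2  359.6   26.2] rot [ 0.1 -0.  41.1]
[[ 0.48840911 -0.05433021  0.1295    ]] [ 0.48616941 -0.05768785  0.1295    ]
```

Call:
apply_moves(
  deltas=[
    {"fingers": 0, "delta_pos": [-36, 33, 0], "angular": [0, 0, 4]},
    {"fingers": 0, "delta_pos": [-72, 66, 0], "angular": [0, 0, 8]},
    {"fingers": 0, "delta_pos": [-108, 98, 0], "angular": [0, 0, 12]},
    {"fingers": 0, "delta_pos": [-144, 131, 0], "angular": [0, 0, 16]},
    {"fingers": 0, "delta_pos": [-180, 163, 0], "angular": [0, 0, 21]},
    {"fingers": 0, "delta_pos": [-216, 196, 0], "angular": [0, 0, 25]},
    {"fingers": 0, "delta_pos": [-252, 229, 0], "angular": [0, 0, 29]},
    {"fingers": 0, "delta_pos": [-288, 262, 0], "angular": [0, 0, 33]},
    {"fingers": 0, "delta_pos": [-324, 294, 0], "angular": [0, 0, 37]},
    {"fingers": 0, "delta_pos": [-360, 327, 0], "angular": [0, 0, 41.1]},
  ],
)

```text
clock: 1.1
tool_pos: [0.5002, 0.0076, 0.2266]
orientation: [180.0, 0.0, -176.6]
force: [1.3, -0.3, -0.2]
opening: 0.013
gripper_force: 0.0
```

```bash
python3 -c "
from h import *
go(-9,71,125)"
```

```text
local [-14.9  24.3 226.6] F [ 1.32 -0.31 -0.22] t 1.1
delta mm [ -5.8  46.8 101.6] rot [ 0.   0.  -0.2]
```

Call:
apply_moves(
  deltas=[
    {"fingers": 0, "delta_pos": [-5, 30, 20], "angular": [0, 0, 0]},
    {"fingers": 0, "delta_pos": [-6, 47, 50], "angular": [0, 0, 0]},
    {"fingers": 0, "delta_pos": [-6, 47, 80], "angular": [0, 0, 0]},
    {"fingers": 0, "delta_pos": [-6, 47, 90], "angular": [0, 0, 0]},
    {"fingers": 0, "delta_pos": [-6, 47, 90], "angular": [0, 0, 0]},
    {"fingers": 0, "delta_pos": [-6, 47, 90], "angular": [0, 0, 0]},
  ],
)

```text
clock: 1.7
tool_pos: [0.5044, 0.0527, 0.1375]
orientation: [-180.0, 0.1, -176.4]
force: [-0.3, -0.6, -0.1]
opening: 0.0002
gripper_force: 0.0
```

```bash
python3 - <<'E'
from h import *
go(-9,71,110)
cv2.imwrite("pics/d.png",cv2.resize(ctrl.snapshot("top")[140:280,190:380,::-1],None,fx=4,fy=4))
E
```

```text
local [ -7.9  69.1 137.5] F [-0.32 -0.58 -0.15] t 1.7
delta mm [ 1.1  1.9 27.5] rot [-0.   0.1 -0. ]
```

View pics/d.png

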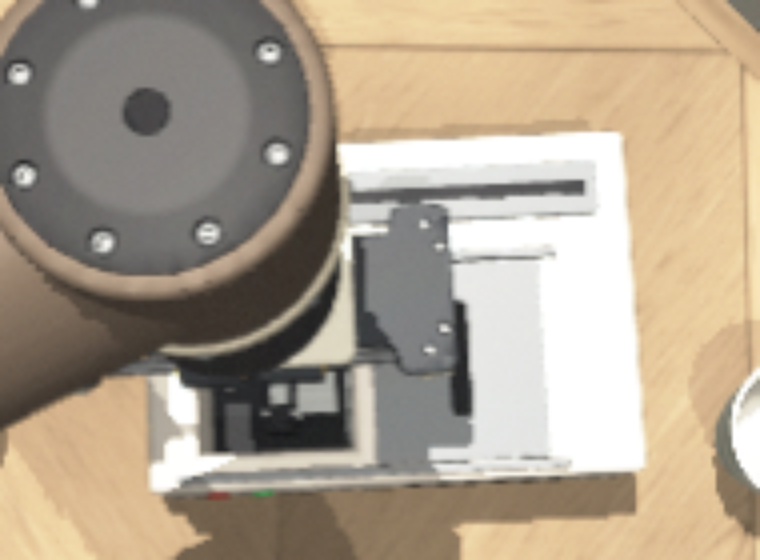

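Body clears the ridge (about (460,360) in the crop) and its long axis runs along y. I'm going down toward the first possible contact.

Call:
apply_moves(
  deltas=[
    {"fingers": 0, "delta_pos": [1, 2, 12], "angular": [0, 0, 0]},
    {"fingers": 0, "delta_pos": [1, 2, 25], "angular": [0, 0, 0]},
    {"fingers": 0, "delta_pos": [1, 2, 33], "angular": [0, 0, 0]},
    {"fingers": 0, "delta_pos": [1, 2, 36], "angular": [0, 0, 0]},
    {"fingers": 0, "delta_pos": [1, 2, 36], "angular": [0, 0, 0]},
    {"fingers": 0, "delta_pos": [1, 2, 36], "angular": [0, 0, 0]},
  ],
)

```text
clock: 2.35
tool_pos: [0.5029, 0.0549, 0.1009]
orientation: [180.0, 0.0, -176.4]
force: [-0.3, -0.4, -0.6]
opening: 0.0002
gripper_force: 0.0
```

Call:
apply_moves(
  deltas=[
    {"fingers": 0, "delta_pos": [0, 0, 1.5], "angular": [0, 0, 0]},
    {"fingers": 0, "delta_pos": [0, 0, 3], "angular": [0, 0, 0]},
    {"fingers": 0, "delta_pos": [0, 0, 3], "angular": [0, 0, 0]},
    {"fingers": 0, "delta_pos": [0, 0, 3], "angular": [0, 0, 0]},
  ],
)

```text
clock: 2.75
tool_pos: [0.5026, 0.0549, 0.0976]
orientation: [180.0, 0.0, -176.4]
force: [0.2, -0.3, -0.3]
opening: 0.0009
gripper_force: 0.0
```

Call:
apply_moves(
  deltas=[
    {"fingers": 0, "delta_pos": [0, 0, 1.5], "angular": [0, 0, 0]},
    {"fingers": 0, "delta_pos": [0, 0, 3], "angular": [0, 0, 0]},
    {"fingers": 0, "delta_pos": [0, 0, 3], "angular": [0, 0, 0]},
    {"fingers": 0, "delta_pos": [0, 0, 3], "angular": [0, 0, 0]},
  ],
)

```text
clock: 3.15
tool_pos: [0.5025, 0.0549, 0.0945]
orientation: [-180.0, -0.0, -176.4]
force: [-0.2, -0.7, -0.6]
opening: 0.0004
gripper_force: 0.0
```

Call:
apply_moves(
  deltas=[
    {"fingers": 0, "delta_pos": [0, 0, 1.5], "angular": [0, 0, 0]},
    {"fingers": 0, "delta_pos": [0, 0, 3], "angular": [0, 0, 0]},
    {"fingers": 0, "delta_pos": [0, 0, 3], "angular": [0, 0, 0]},
    {"fingers": 0, "delta_pos": [0, 0, 3], "angular": [0, 0, 0]},
  ],
)

```text
clock: 3.55
tool_pos: [0.5025, 0.0549, 0.0915]
orientation: [-180.0, -0.0, -176.4]
force: [0.7, 0.2, 1.1]
opening: 0.0003
gripper_force: 0.0
```

Call:
apply_moves(
  deltas=[
    {"fingers": 0, "delta_pos": [0, 0, 1], "angular": [0, 0, 0]},
    {"fingers": 0, "delta_pos": [0, 0, 2], "angular": [0, 0, 0]},
    {"fingers": 0, "delta_pos": [0, 0, 2], "angular": [0, 0, 0]},
    {"fingers": 0, "delta_pos": [0, 0, 2], "angular": [0, 0, 0]},
  ],
)

```text
clock: 3.95
tool_pos: [0.5026, 0.0549, 0.0895]
orientation: [-180.0, -0.0, -176.4]
force: [0.1, 0.8, 0.4]
opening: 0.0004
gripper_force: 0.0
```

Call:
apply_moves(
  deltas=[
    {"fingers": 0, "delta_pos": [0, 0, 1], "angular": [0, 0, 0]},
    {"fingers": 0, "delta_pos": [0, 0, 2], "angular": [0, 0, 0]},
    {"fingers": 0, "delta_pos": [0, 0, 2], "angular": [0, 0, 0]},
    {"fingers": 0, "delta_pos": [0, 0, 2], "angular": [0, 0, 0]},
  ],
)

```text
clock: 4.35
tool_pos: [0.5026, 0.0549, 0.0875]
orientation: [-180.0, -0.0, -176.4]
force: [0.0, 0.3, 0.3]
opening: 0.0005
gripper_force: 0.0
```

```bash
python3 - <<'E'
from h import *
for i in range(6): ctrl.snapshot("top");o=ctrl.get_obs();print(np.round(o["force"],2),o["tool_pos"][2])
E
```

```text
[-0.99  0.02  0.25] 0.08754247458243061
[-0.27 -0.58  0.17] 0.08757769513894702
[ 1.03  0.38 -0.15] 0.08760287618264373
[0.34 0.04 0.16] 0.08759250805862273
[-0.33 -0.98  0.81] 0.0875710528892529
[-0.13 -0.01  0.06] 0.08758441546493471
```

Not in contact: the mean is about 0.2 N with noise around 0.5 N. I'll keep going and average the readings.

Call:
apply_moves(
  deltas=[
    {"fingers": 0, "delta_pos": [0, 0, 1.5], "angular": [0, 0, 0]},
    {"fingers": 0, "delta_pos": [0, 0, 2.5], "angular": [0, 0, 0]},
    {"fingers": 0, "delta_pos": [0, 0, 2.5], "angular": [0, 0, 0]},
  ],
)

```text
clock: 4.95
tool_pos: [0.5024, 0.0548, 0.0848]
orientation: [-180.0, -0.0, -176.4]
force: [0.7, -0.9, -0.2]
opening: 0.0003
gripper_force: 0.0
```

```bash
cat > f.py <<'E'
from h import *
r=[]
for i in range(6): ctrl.snapshot("top");o=ctrl.get_obs();r.append([*o["force"],o["tool_pos"][2]*1000])
print(np.round(np.mean(r,0),2),o["clock"])
E
python3 f.py
```

```text
[ 1.400e-01 -8.000e-02 -4.000e-02  8.503e+01] 5.25
```

Call:
apply_moves(
  deltas=[
    {"fingers": 0, "delta_pos": [0, 0, 1.5], "angular": [0, 0, 0]},
    {"fingers": 0, "delta_pos": [0, 0, 2.5], "angular": [0, 0, 0]},
    {"fingers": 0, "delta_pos": [0, 0, 2.5], "angular": [0, 0, 0]},
  ],
)

```text
clock: 5.55
tool_pos: [0.5024, 0.0548, 0.0823]
orientation: [-180.0, -0.0, -176.4]
force: [-0.2, 0.8, -0.4]
opening: 0.0002
gripper_force: 0.0
```

```bash
python3 f.py
```

```text
[1.000e-01 3.000e-02 3.000e-02 8.254e+01] 5.85
```

Call:
apply_moves(
  deltas=[
    {"fingers": 0, "delta_pos": [0, 0, 1.5], "angular": [0, 0, 0]},
    {"fingers": 0, "delta_pos": [0, 0, 2.5], "angular": [0, 0, 0]},
    {"fingers": 0, "delta_pos": [0, 0, 2.5], "angular": [0, 0, 0]},
  ],
)

```text
clock: 6.15
tool_pos: [0.5024, 0.0549, 0.0799]
orientation: [-180.0, -0.0, -176.4]
force: [0.6, -0.5, -0.1]
opening: 0.0004
gripper_force: 0.0
```

```bash
python3 f.py
```

```text
[-1.000e-02 -1.900e-01 -1.900e-01  8.004e+01] 6.45
```

Call:
apply_moves(
  deltas=[
    {"fingers": 0, "delta_pos": [0, 0, 1.5], "angular": [0, 0, 0]},
    {"fingers": 0, "delta_pos": [0, 0, 2.5], "angular": [0, 0, 0]},
    {"fingers": 0, "delta_pos": [0, 0, 2.5], "angular": [0, 0, 0]},
  ],
)

```text
clock: 6.75
tool_pos: [0.5024, 0.0549, 0.0774]
orientation: [-180.0, -0.0, -176.4]
force: [0.5, 0.8, 0.1]
opening: 0.0002
gripper_force: 0.0
```

```bash
python3 f.py
```

```text
[ 7.000e-02 -2.700e-01  1.000e-02  7.754e+01] 7.05
```

Call:
apply_moves(
  deltas=[
    {"fingers": 0, "delta_pos": [0, 0, 1], "angular": [0, 0, 0]},
    {"fingers": 0, "delta_pos": [0, 0, 2], "angular": [0, 0, 0]},
    {"fingers": 0, "delta_pos": [0, 0, 2], "angular": [0, 0, 0]},
  ],
)

```text
clock: 7.35
tool_pos: [0.5027, 0.0549, 0.0755]
orientation: [180.0, 0.0, -176.4]
force: [1.7, 0.1, 0.5]
opening: 0.0007
gripper_force: 0.3
```

```bash
python3 f.py
```

```text
[2.400e-01 5.000e-02 7.400e-01 7.558e+01] 7.65
```

Likely first contact (+0.74 N), so the roller top is near z ≈ 76 mm.

Call:
apply_moves(
  deltas=[
    {"fingers": 0, "delta_pos": [0, 0, 1], "angular": [0, 0, 0]},
    {"fingers": 0, "delta_pos": [0, 0, 2], "angular": [0, 0, 0]},
    {"fingers": 0, "delta_pos": [0, 0, 2], "angular": [0, 0, 0]},
  ],
)

```text
clock: 7.95
tool_pos: [0.5031, 0.0551, 0.0737]
orientation: [180.0, 0.1, -176.4]
force: [1.9, -0.4, 2.3]
opening: 0.0005
gripper_force: 1.1
```

```bash
python3 f.py
```

```text
[ 1.79  0.11  2.4  73.76] 8.25
```

Contact is confirmed at about 76.1 mm, so I expect the snap near 68 and breakage below 63.6.

Call:
apply_moves(
  deltas=[
    {"fingers": 0, "delta_pos": [0, 0, 1.5], "angular": [0, 0, 0]},
    {"fingers": 0, "delta_pos": [0, 0, 3], "angular": [0, 0, 0]},
    {"fingers": 0, "delta_pos": [0, 0, 4], "angular": [0, 0, 0]},
    {"fingers": 0, "delta_pos": [0, 0, 4], "angular": [0, 0, 0]},
  ],
)

```text
clock: 8.65
tool_pos: [0.5011, 0.0544, 0.0687]
orientation: [-180.0, -0.2, -176.5]
force: [-0.5, 0.9, -0.8]
opening: 0.0
gripper_force: 0.0
```

```bash
python3 f.py
```

```text
[-0.3  -0.1   0.31 68.99] 8.95
```

Call:
apply_moves(
  deltas=[
    {"fingers": 0, "delta_pos": [0, 0, 0.8], "angular": [0, 0, 0]},
    {"fingers": 0, "delta_pos": [0, 0, 1.5], "angular": [0, 0, 0]},
    {"fingers": 0, "delta_pos": [0, 0, 1.5], "angular": [0, 0, 0]},
  ],
)

```text
clock: 9.25
tool_pos: [0.5025, 0.0549, 0.0679]
orientation: [-180.0, -0.0, -176.4]
force: [0.6, 0.2, -0.1]
opening: 0.0005
gripper_force: 0.0
```

```bash
python3 f.py
```

```text
[-0.21  0.49 -0.14 68.06] 9.55
```

The force is gone. I'll verify by rising to about 73.7, where it was 2.4 N before.

Call:
apply_moves(
  deltas=[
    {"fingers": 0, "delta_pos": [0, 0, -3], "angular": [0, 0, 0]},
    {"fingers": 0, "delta_pos": [0, 0, -5.7], "angular": [0, 0, 0]},
    {"fingers": 0, "delta_pos": [0, 0, -5.7], "angular": [0, 0, 0]},
  ],
)

```text
clock: 9.85
tool_pos: [0.5029, 0.0551, 0.0743]
orientation: [180.0, 0.1, -176.4]
force: [0.3, -0.3, -0.2]
opening: 0.0004
gripper_force: 0.0
```

```bash
python3 f.py; python3 -c "
from h import *
go(-33,-80,180)"
```

```text
[ 3.000e-01 -2.200e-01  6.000e-02  7.384e+01] 10.15
local [-9.6 71.3 73.7] F [-0.25 -0.61  1.02] t 10.15
delta mm [  23.3 -151.3 -106.3] rot [-0. -0. -0.]
```

No force at 73.8, so the lever stayed down. Next I lift and go around to the ridge's -y side.

Call:
apply_moves(
  deltas=[
    {"fingers": 0, "delta_pos": [0, 0, -40], "angular": [0, 0, 0]},
    {"fingers": 0, "delta_pos": [0, 0, -80], "angular": [0, 0, 0]},
    {"fingers": 0, "delta_pos": [6, -38, -106], "angular": [0, 0, 0]},
    {"fingers": 0, "delta_pos": [12, -76, -106], "angular": [0, 0, 0]},
    {"fingers": 0, "delta_pos": [18, -115, -106], "angular": [0, 0, 0]},
    {"fingers": 0, "delta_pos": [23, -151, -106], "angular": [0, 0, 0]},
    {"fingers": 0, "delta_pos": [23, -151, -106], "angular": [0, 0, 0]},
    {"fingers": 0, "delta_pos": [23, -151, -106], "angular": [0, 0, 0]},
  ],
)

```text
clock: 10.95
tool_pos: [0.4888, -0.098, 0.1796]
orientation: [180.0, -0.0, -176.5]
force: [0.2, 0.1, -0.2]
opening: 0.0005
gripper_force: 0.0
```

```bash
python3 - <<'E'
from h import *
go(-33,-80,120)
cv2.imwrite("pics/e.png",cv2.resize(ctrl.snapshot("top")[140:280,190:380,::-1],None,fx=4,fy=4))
E
```

```text
local [-32.9 -80.4 179.6] F [ 0.16  0.08 -0.2 ] t 10.95
delta mm [ 0.   0.4 59.6] rot [ 0.  -0.  -0.1]
```

View pics/e.png

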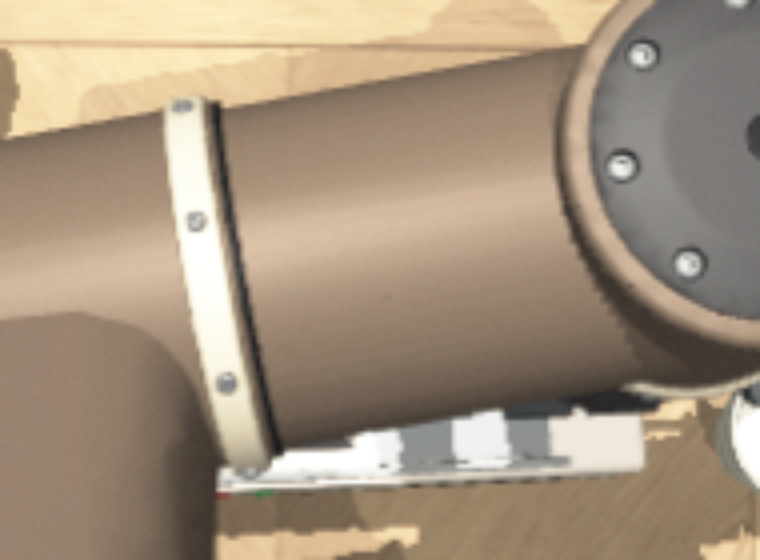

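The arm hides the well here, and the cover is still open. I'm going down behind the ridge.

Call:
apply_moves(
  deltas=[
    {"fingers": 0, "delta_pos": [0, 0, 25], "angular": [0, 0, 0]},
    {"fingers": 0, "delta_pos": [0, 0, 48], "angular": [0, 0, 0]},
    {"fingers": 0, "delta_pos": [0, 0, 59.5], "angular": [0, 0, 0]},
    {"fingers": 0, "delta_pos": [0, 0, 59.5], "angular": [0, 0, 0]},
    {"fingers": 0, "delta_pos": [0, 0, 59.5], "angular": [0, 0, 0]},
  ],
)

```text
clock: 11.5
tool_pos: [0.4896, -0.0968, 0.1208]
orientation: [-180.0, 0.0, -176.4]
force: [0.5, -0.2, 0.3]
opening: 0.0008
gripper_force: 0.0
```

Call:
apply_moves(
  deltas=[
    {"fingers": 0, "delta_pos": [0, 8, 0], "angular": [0, 0, 0]},
    {"fingers": 0, "delta_pos": [0, 16, 0], "angular": [0, 0, 0]},
    {"fingers": 0, "delta_pos": [0, 24, 0], "angular": [0, 0, 0]},
    {"fingers": 0, "delta_pos": [0, 34, 0], "angular": [0, 0, 0]},
    {"fingers": 0, "delta_pos": [0, 44, 0], "angular": [0, 0, 0]},
    {"fingers": 0, "delta_pos": [0, 54, 0], "angular": [0, 0, 0]},
    {"fingers": 0, "delta_pos": [0, 64, 0], "angular": [0, 0, 0]},
    {"fingers": 0, "delta_pos": [0, 74, 0], "angular": [0, 0, 0]},
    {"fingers": 0, "delta_pos": [0, 84, 0], "angular": [0, 0, 0]},
    {"fingers": 0, "delta_pos": [0, 94, 0], "angular": [0, 0, 0]},
  ],
)

```text
clock: 12.5
tool_pos: [0.4831, -0.0026, 0.1202]
orientation: [-180.0, -0.0, -176.4]
force: [0.7, -1.4, 0.4]
opening: 0.0003
gripper_force: 0.9
```

```bash
python3 f.py; python3 -c "
from h import *
go(-33,39,120)"
```

```text
[-3.0000e-02  6.0000e-02  1.3000e-01  1.2008e+02] 12.8
local [-32.9  14.3 120. ] F [-0.45  0.51  0.39] t 12.8
delta mm [ 0.1 24.7  0. ] rot [ 0. -0. -0.]
```

Pushing on with small steps toward the stop.

Call:
apply_moves(
  deltas=[
    {"fingers": 0, "delta_pos": [0, 6, 0], "angular": [0, 0, 0]},
    {"fingers": 0, "delta_pos": [0, 12, 0], "angular": [0, 0, 0]},
    {"fingers": 0, "delta_pos": [0, 17, 0], "angular": [0, 0, 0]},
    {"fingers": 0, "delta_pos": [0, 21, 0], "angular": [0, 0, 0]},
    {"fingers": 0, "delta_pos": [0, 23, 0], "angular": [0, 0, 0]},
  ],
)

```text
clock: 13.3
tool_pos: [0.4814, 0.0199, 0.1201]
orientation: [-180.0, -0.0, -176.4]
force: [-1.1, -1.2, -1.5]
opening: 0.0002
gripper_force: 0.8
```

Call:
apply_moves(
  deltas=[
    {"fingers": 0, "delta_pos": [0, 1, 0], "angular": [0, 0, 0]},
    {"fingers": 0, "delta_pos": [0, 2, 0], "angular": [0, 0, 0]},
    {"fingers": 0, "delta_pos": [0, 2, 0], "angular": [0, 0, 0]},
  ],
)

```text
clock: 13.6
tool_pos: [0.4817, 0.0217, 0.1203]
orientation: [180.0, 0.0, -176.4]
force: [-0.2, -1.0, -0.9]
opening: 0.0005
gripper_force: 0.3
```

Call:
apply_moves(
  deltas=[
    {"fingers": 0, "delta_pos": [0, 1, 0], "angular": [0, 0, 0]},
    {"fingers": 0, "delta_pos": [0, 2, 0], "angular": [0, 0, 0]},
    {"fingers": 0, "delta_pos": [0, 3, 0], "angular": [0, 0, 0]},
    {"fingers": 0, "delta_pos": [0, 3, 0], "angular": [0, 0, 0]},
  ],
)

```text
clock: 14.0
tool_pos: [0.4816, 0.0247, 0.1203]
orientation: [180.0, 0.0, -176.4]
force: [-0.4, -0.1, -0.5]
opening: 0.0007
gripper_force: 0.4
```

```bash
python3 f.py; python3 -c "
from h import *
go(-33,39,120)"
```

```text
[ -0.37  -0.54  -0.26 120.33] 14.3
local [-32.5  42.5 120.3] F [-0.34  0.07  0.3 ] t 14.3
delta mm [ 0.5 -3.5  0.3] rot [ 0.  0. -0.]
```

Call:
apply_moves(
  deltas=[
    {"fingers": 0, "delta_pos": [0, 1, 0], "angular": [0, 0, 0]},
    {"fingers": 0, "delta_pos": [0, 2, 0], "angular": [0, 0, 0]},
    {"fingers": 0, "delta_pos": [0, 3, 0], "angular": [0, 0, 0]},
    {"fingers": 0, "delta_pos": [0, 4, 0], "angular": [0, 0, 0]},
  ],
)

```text
clock: 14.7
tool_pos: [0.4813, 0.0264, 0.1204]
orientation: [-179.8, -0.0, -176.4]
force: [7.5, -19.7, -2.3]
opening: 0.0008
gripper_force: 9.6
```

```bash
python3 f.py; python3 - <<'E'
from h import *
cv2.imwrite("pics/g.png",cv2.resize(ctrl.snapshot("top")[140:280,190:380,::-1],None,fx=4,fy=4))
E
```

```text
[  5.6  -14.5   -1.52 120.4 ] 15.0
```

View pics/g.png

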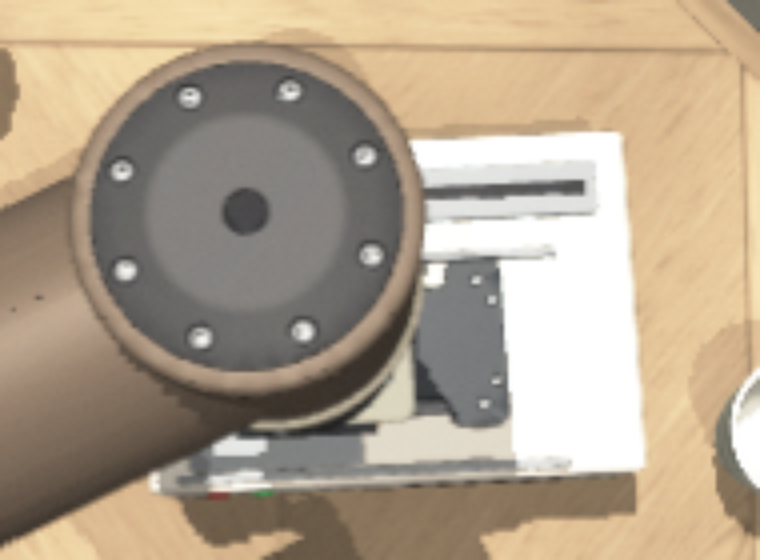

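The force climbed to about 15–20 N at local y ≈ 44, and the grey cover now reaches the left part of the deck, so it's at the stop. I'll back off, lift and look.

Call:
apply_moves(
  deltas=[
    {"fingers": 0, "delta_pos": [0, -8, 0], "angular": [0, 0, 0]},
    {"fingers": 0, "delta_pos": [0, -18, 0], "angular": [0, 0, 0]},
    {"fingers": 0, "delta_pos": [0, -20, -30], "angular": [0, 0, 0]},
    {"fingers": 0, "delta_pos": [0, -40, -75], "angular": [0, 0, 0]},
    {"fingers": 0, "delta_pos": [0, -85, -105], "angular": [0, 0, 0]},
    {"fingers": 0, "delta_pos": [0, -130, -105], "angular": [0, 0, 0]},
    {"fingers": 0, "delta_pos": [0, -178, -105], "angular": [0, 0, 0]},
    {"fingers": 0, "delta_pos": [0, -226, -105], "angular": [0, 0, 0]},
    {"fingers": 0, "delta_pos": [0, -274, -105], "angular": [0, 0, 0]},
    {"fingers": 0, "delta_pos": [0, -320, -105], "angular": [0, 0, 0]},
  ],
)

```text
clock: 16.05
tool_pos: [0.5009, -0.2931, 0.2254]
orientation: [180.0, 0.0, -176.4]
force: [1.6, 0.4, 0.3]
opening: 0.0005
gripper_force: 0.0
```

Call:
apply_moves(
  deltas=[
    {"fingers": 0, "delta_pos": [0, -45, 0], "angular": [0, 0, 0]},
    {"fingers": 0, "delta_pos": [0, -90, 0], "angular": [0, 0, 0]},
    {"fingers": 0, "delta_pos": [0, -130, 0], "angular": [0, 0, 0]},
    {"fingers": 0, "delta_pos": [0, -130, 0], "angular": [0, 0, 0]},
    {"fingers": 0, "delta_pos": [0, -130, 0], "angular": [0, 0, 0]},
  ],
)

```text
clock: 16.55
tool_pos: [0.5086, -0.4216, 0.2242]
orientation: [179.9, -0.1, -176.5]
force: [-0.1, -0.8, -0.3]
opening: 0.0006
gripper_force: 0.0
```

```bash
python3 - <<'E'
from h import *
im=ctrl.snapshot("top")[:,:,::-1]
cv2.imwrite("pics/i.png",im);print(ctrl.get_obs()["clock"],ctrl.get_obs()["tool_pos"])
b=cv2.cvtColor(im,cv2.COLOR_BGR2HSV)[:,:,2]<70
b[:212]=0;b[246:]=0;b[:,:245]=0;b[:,280:]=0
ys,xs=np.nonzero(b);p=ray(np.c_[xs,ys],.1295)[:,:2]-C;print(len(xs),np.c_[p@X,p@Y].mean(0)*1000)
cv2.imwrite("pics/j.png",cv2.resize(im[140:280,190:420],None,fx=3.4,fy=3.4))
E
```

```text
16.6 [ 0.50884126 -0.42073138  0.22464573]
83 [-34.90312713  62.65384151]
```

View pics/i.png

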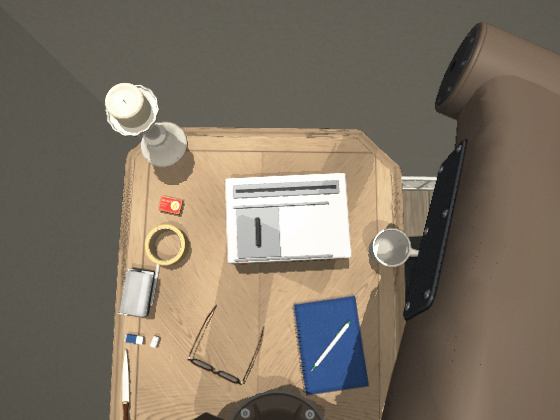

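View pics/j.png

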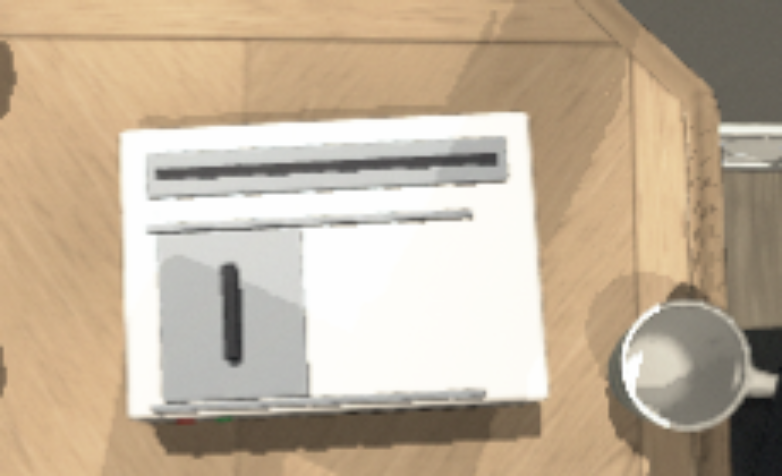

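The ridge is at (232,314) in the crop, local y ≈ 63 against 65 nominal, and the cover sits over the well. The mug, tape and matchbox are where they were, and the arm is clear. I'm handing it in.

```bash
python3 -c "
from plant import ctrl
print(ctrl.close_job())"
```

```text
the job is handed in; nothing more can be done
None
```

I pressed the switch lever until it clicked and stayed down by feel, slid the cover to its stop, and handed the job in at 16.6 s with the bystanders unmoved; no verdict came back, and the lever is now hidden under the cover.

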